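# Load the swatch viewing box and hold the filter slide at its click stop

### The arm

A 6-joint arm with a two-finger parallel gripper is mounted at the origin on the work surface. World frame = base frame: x ahead of the robot, y to its left, z up, the work surface at z = 0. Lengths are in m, angles in rad, forces in N, time in s.
With the tool pointing down it reaches from about 0.325 to 0.925 m from the base axis. Payload 3.1 kg.
Tool frame: the origin (TCP) lies midway between the tips of the shut fingers; the grasp point (between the pads) lies 19 mm behind it; z points along the fingers, y is the line along which they close (so a half turn about z gives the same grasp; the last joint's range is limited). The gripper opens to 85 mm and grips with 20 to 120 N. Pads are 22 mm wide; open, the fingers measure 114 mm over their backs; the gripper's body (76 mm by 85 mm) begins 54 mm behind the grasp point. The pads swing forward as they close: fully open they stand 13 mm farther back than shut.
Start: joints at [-1.329, 0.217, 1.613, -0, 1.311, -0.112], TCP at [0.217, -0.586, 0.231] pointing down, gripper open.
Joint ranges: [-2.75, 2.75], [-0.78, 2.1], [0.31, 2.55], [-1.13, 4.27], [0.13, 2.63], [-2.58, 2.58]. Speed limits (rad/s): [2.79, 2.79, 3.14, 3.14, 3.14, 3.14].

### API

Orientations are given as a unit quaternion [x, y, z, w].
In Python, from workcell import env, viewer, finder gives the robot as it stands.
- The arm moves only by the tool servo_tool, never from a script. Its argument "motion" is a list that holds one entry, the list of rows, each a list of 7 numbers: the shift along the tool's x, y, z scaled (see below), then the turn, a rotation vector about the tool's x, y, z scaled (see below), then the opening, from -1 (shut) to 1 (fully open), so that 0 is half open. In form: [[[x, y, z, wx, wy, wz, hand], ...]]. A call has 1 to 20 rows; each row shifts and turns the commanded pose from where the row before left it, along the tool's axes as they then stand; what a row does not reach is not made up. The controller multiplies each number of a shift by 0.8 m and each number of a turn by 6 degrees. A row lasts 1/10 s, in which the tool goes at most 50 mm and 8.59 degrees, less where a joint would pass 70% of its speed; a pose out of reach is approached as far as the arm can. A call with a number of a shift or a turn outside -1 to 1 is refused whole. A call with a gripper value outside its range is refused whole. The fingers move at their own pace and stop on an object; "newtons" is the grip in N (left out, the last holds). Time passes only in rows, so rows that do not move let the fingers close. It gives the time, the measured TCP pose, the force, the opening and the grip force at its end, in the units of the state.
- env.state(): the state, without advancing time (a new reading comes with each control period).
- viewer.camera(name): name is "scene" or "top"; returns the picture (480x640x3 uint8, red, green, blue); there is no depth.
- viewer.camera_params(name): a dict with "camera_matrix" (3x3 intrinsics, pixels), "cam_to_world" (4x4, takes a point from camera to world coordinates). Camera axes: x right, y up, looking along -z (the intrinsics and any distortion apply to the point x, -y, -z); pixel columns grow to the right and rows downward; lengths in m; the calibration is good to about 2 mm. A picture is of the moment at which its call begins. camera_params takes no time and is no camera call.
- env.job_done(): hands the job in; it is judged then, once.
Trained networks look in the newest picture that a camera, given by its name, has taken for a name from the list of things; names that differ only in an ending like _2 or _b are one class to them, and where a whole thing is asked for, a point or a joint stands for the part that bears it (a point fixed in the world has none). Each returns a list of dicts, best first, with "p" (0 to 1); they miss things now and then, are a little off and sometimes report something else, mostly with a low value. They report only what shows in the picture. A call takes as long as a camera call. They do not tell look-alikes from the thing itself.
- finder.recognise(name, camera): "at" ([x, y, z] in m, in the coordinates of the camera as it stood for that picture, good to about 4 mm: the middle of the surface that is visible of it).
- finder.silhouettes(name, camera): "pixels" (480x640 bool, what is visible of it).
- finder.place_of(name, camera): "at" ([x, y, z] in m, in the coordinates of the camera as it stood for that picture, good to about 4 mm: a listed point, or the origin of a listed thing).
The state is a dict: "clock": time; "joints": joint angles; "qvel": joint speeds; "effort": joint torques, N m; "eef_pos": TCP position; "ee_rot": TCP orientation; "ft_force": force on the tool from outside, world axes, zero at the start; "ft_torque": the same for the moment, N m; "grip_width": opening from 0.0 (shut) to 1.0 (fully open); "gripper_force": force on a finger pad.
Only numpy, scipy, OpenCV 4.12 (cv2) and the standard library are available. Lean on these libraries where they do the work, as an engineer would, in place of code of your own. Each camera call takes 0.05 s, during which the arm holds its last target. There are 200 camera calls.

### The job

Lay the painted swatch flat, tab up, in the open drawer of the viewing box, let it go and push the drawer fully shut. Then take the filter slide on top by its grip and move it along its rails until you feel it click into the notch at the click stop; do not run it on past the notch. Finish while still gripping the slide in the notch, and leave the jar, the tin and the plate where they are.

Things in the scene. Friction and masses are not known exactly. Their poses are not given: they have to be found in the camera images.
- swatch: Painted test swatch, loose, 0.04-0.085 kg: plywood base 60 (its x) x 46 (y) x 8 mm, green painted top; from its middle rises a wooden tab 30 (x) x 10 (y) mm, 34 mm tall, its top 42 mm above the underside. Grip the tab across its 10 mm. Origin: centre of underside, z up. Stands on the table left or right of the viewing box, turned up to 40 degrees.
- viewing_box: Grey metal viewing box, fixed on the table, 170 (x, depth) x 250 (y, width) x 66 mm high, with a clear strip in its top. Origin: centre of its underside; its -x side, with the drawer, faces the robot. Two aluminium rails along its y run over the top, their tops at 78 mm.
- drawer (a joint): Travel of the drawer in m: 0 is shut, about 0.09 to 0.115 at the start, 0.125 the limit. It opens along the box's -x. Slides with about 2 N of friction and stays where it is left.
- drawer_floor (a point): Centre of the drawer's inner floor (moves with the drawer), axes as the box, 10 mm above the table. Inner space 142 (x) x 162 mm (y); side and back walls rise 26 mm above the floor. The front panel's inner face is 73 mm in front of (-x of) this point; only the part between it and the box's front is open above. The opening under the box's top leaves 50 mm above the floor.
- drawer_front (a point): Point on the outer face of the drawer's front panel, mid-width, 36 mm above the table; axes as the box. Panel 10 mm thick, 246 mm wide, from 6 to 60 mm above the table. A finger lip 70 mm wide (y), from 51 to 59 mm above the table, stands 12 mm out from this face. Push lip or panel along the box's +x to shut; shut, the panel's back lies on the box's front.
- filter_slide: Filter slide: aluminium frame 80 x 80 x 8 mm with two amber panes on the rails on top of the box; moves only along the box's y, with 1.2 N of friction, up to 85 mm either side of the box's middle. It starts on the -y side of the click stop and must go towards +y. Origin: middle of its underside, 80 mm above the table; axes as the box. The gap between two steel nubs on its +x edge is the notch.
- slide_grip (a point): Middle height of the slide's upright black grip, 26 (x) x 14 (y) mm, which rises from the middle of the frame, from 88 to 126 mm above the table; this point is 112 mm above the table, straight above the slide's origin.
- stop_line (a point): Where the notch is: this point has the y (in the box's axes) of the click stop's ball, on the box's middle line; in the notch the slide's origin has that same y. On the way in, resistance of 6 to 9 N begins about 14 mm before the notch and fades to nothing 7 mm before it, then the slide is drawn in; leaving again takes 6 to 9 N, and 7 mm past the notch it would jump out.
- click_stop: Click stop: aluminium block 28 (x) x 26 (y) x 28 mm with a black clamp screw on top (94 and 106 mm above the table), clamped behind the rails on the box; where along the box's y differs from run to run, it does not move. A sprung steel ball points from it to -x. Its near face is 52 mm behind (+x of) the line on which the grip's middle travels. Origin: on the box's middle line, on its top.
- paint_jar: Bystander: closed paint jar, 52 mm across, 75 mm tall, standing on the table on the side of the box where the swatch is not. Origin: centre of underside.
- paint_tin: Bystander: paint tin, 84 mm across, 95 mm tall, far left. Origin: centre of underside.
- palette_plate: Bystander: white plate, 150 mm across, 16 mm tall, far right. Origin: centre of underside.
There are look-alikes about, which are no part of the job. Leave any blue or pink look-alike of the swatch alone.

How it is judged:
On the way, in this order (a step that is already met when the one before it is completed fails the run):
1. the swatch lies flat in the drawer, let go (x of swatch in the frame of drawer_floor between -0.055 and 0.055 m and y of swatch in the frame of drawer_floor between -0.07 and 0.07 m and z of swatch in the frame of drawer_floor between -0.006 and 0.006 m and angle between swatch's own z axis and vertical below 0.1 rad and contact force between the fingers and swatch below 0.05 N), for 0.2 s.
2. the drawer is shut with the swatch in it (all of step 1 and value of joint drawer below 0.004 m), for 0.2 s.
3. the slide is in its notch, gripped by the fingers (y of filter_slide in the frame of stop_line between -0.003 and 0.003 m and contact force between the fingers and filter_slide above 2 N), for 0.2 s.
At the end, for the whole second after the job is handed in: The swatch lies flat (within 0.1 rad) on the floor of the drawer, not touched; the drawer is shut to within 4 mm; the slide stands still within 3 mm of its notch and the fingers bear on it with more than 2 N (all of step 2 and all of step 3 and linear speed of filter_slide below 0.005 m/s); the arm keeps its last pose, push and grip.
It fails at once if the slide was run more than 12 mm past the notch (y of filter_slide in the frame of stop_line above 0.012 m).
It fails at once if the jar was moved more than 20 mm or tipped (distance of paint_jar from where it was at the start of the episode above 0.02 m or angle between paint_jar's own z axis and vertical above 0.3 rad).
It fails at once if the tin was moved more than 20 mm or tipped (distance of paint_tin from where it was at the start of the episode above 0.02 m or angle between paint_tin's own z axis and vertical above 0.3 rad).
It fails at once if the plate was moved more than 20 mm or tipped (distance of palette_plate from where it was at the start of the episode above 0.02 m or angle between palette_plate's own z axis and vertical above 0.3 rad).
It also fails if it takes over 72 s, if anything falls off the work surface, if the arm or the gripper's body presses on something with over 40 N, if the wrist force passes 120 N, or if a joint passes its speed limit or range.

## Working session

There is one attempt and no reset: what is moved stays moved. The work goes in short steps, Python scripts to look and compute and a tool call to move; the robot and the scene stay as the last step left them, time stands still between calls to the robot, and variables do not carry over. Pictures are saved under pics/ and viewed, at most 10 in all, crops included, and the job is handed in when it is done.

Besides the shell and the picture viewer there is one more tool, called after "Call:" as name([rows], argument=value, ...), one row to a line, values as JSON. servo_tool: Moves the arm, as the interface text tells. Its arguments: {"type":"object","properties":{"motion":{"type":"array"},"newtons":{"type":"number"}},"required":["motion"]}

```bash
mkdir -p pics
cat > h.py <<'E'
from workcell import env, viewer, finder
import numpy as np, cv2
from scipy.spatial.transform import Rotation as R
def snap(c,f=None):
    im=viewer.camera(c)
    if f: cv2.imwrite('pics/'+f,im[:,:,::-1])
    return im
def w(c,p):
    T=np.array(viewer.camera_params(c)['cam_to_world']); return T[:3,:3]@np.array(p)+T[:3,3]
def ray(c,uv,z):
    P=viewer.camera_params(c);K=np.array(P['camera_matrix']);T=np.array(P['cam_to_world'])
    d=np.linalg.inv(K)@[uv[0],uv[1],1]; d=T[:3,:3]@[d[0],-d[1],-d[2]]; o=T[:3,3]
    return o+d*(z-o[2])/d[2]
def proj(c,p):
    P=viewer.camera_params(c);K=np.array(P['camera_matrix']);T=np.array(P['cam_to_world'])
    q=T[:3,:3].T@(np.array(p)-T[:3,3]); q=K@[q[0],-q[1],-q[2]]; return q[:2]/q[2]
E
python3 - <<'E'
from h import *
np.set_printoptions(precision=4,suppress=True)
for c in ['top','scene']:
    snap(c,c+'0.png'); T=np.array(viewer.camera_params(c)['cam_to_world']); print(c,T[:3,3],viewer.camera_params(c).keys())
    for n in ['swatch','viewing_box','drawer_floor','drawer_front','filter_slide','slide_grip','stop_line','click_stop','paint_jar']:
        print(n,[(round(d['p'],2),w(c,d['at'])) for d in finder.place_of(n,c)[:3]])
s=env.state();print(s)
E
```

```text
top [0.3141 0.0166 1.5674] dict_keys(['camera_matrix', 'cam_to_world'])
swatch [(0.8, array([ 0.4361,  0.2902, -0.0026])), (0.67, array([ 0.322 ,  0.2747, -0.0017])), (0.63, array([0.5521, 0.2959, 0.0021]))]
viewing_box [(0.91, array([ 0.661 ,  0.0365, -0.0011]))]
drawer_floor [(0.78, array([0.5617, 0.0517, 0.0118]))]
drawer_front [(0.81, array([0.4783, 0.0658, 0.0351])), (0.51, array([0.7099, 0.3222, 0.0012]))]
filter_slide [(0.8, array([ 0.6527, -0.018 ,  0.0815]))]
slide_grip [(0.92, array([ 0.6527, -0.0122,  0.1107]))]
stop_line []
click_stop []
paint_jar [(0.77, array([ 0.5355, -0.2828, -0.0003]))]
scene [0.9505 0.1214 0.8725] dict_keys(['camera_matrix', 'cam_to_world'])
swatch [(0.66, array([0.5472, 0.2974, 0.0005])), (0.56, array([ 0.3207,  0.2731, -0.0011]))]
viewing_box [(0.85, array([ 0.659 ,  0.0351, -0.0042]))]
drawer_floor [(0.8, array([0.5608, 0.0564, 0.011 ]))]
drawer_front [(0.81, array([0.4733, 0.0687, 0.0344])), (0.56, array([0.7066, 0.3222, 0.0026]))]
filter_slide [(0.71, array([0.4419, 0.2834, 0.0007])), (0.68, array([ 0.6519, -0.0147,  0.0812]))]
slide_grip [(0.63, array([ 0.6492, -0.0139,  0.1138]))]
stop_line []
click_stop []
paint_jar [(0.94, array([ 0.5341, -0.2784,  0.0031]))]
{'clock': 1.0, 'joints': array([-1.3292,  0.2169,  1.6134, -0.    ,  1.3113, -0.1122]), 'qvel': array([-0.0004, -0.0002, -0.0001, -0.0019, -0.0006, -0.0006]), 'effort': array([ -0.0008, -39.6899, -30.4264,  -0.0001,   0.0006,  -0.    ]), 'eef_pos': array([ 0.2165, -0.5863,  0.2313]), 'ee_rot': array([ 0.9844,  0.176 , -0.    , -0.    ]), 'ft_force': array([-0.206 ,  0.6668, -0.2461]), 'ft_torque': array([ 0.0594, -0.0608, -0.0061]), 'gripper_force': 0.0, 'grip_width': 0.9993056536993213}
```

View pics/top0.png

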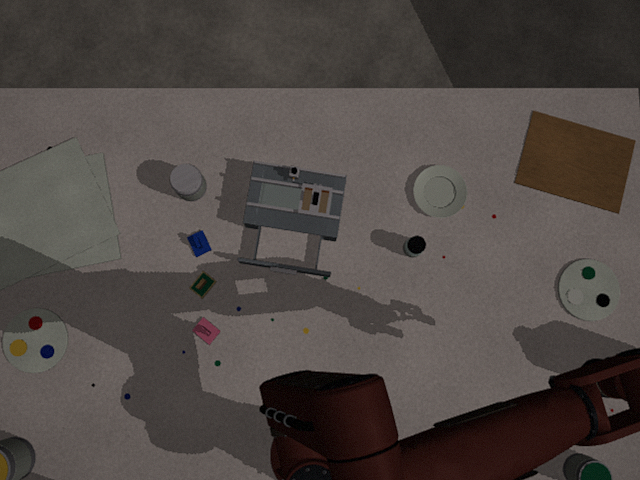

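View pics/scene0.png

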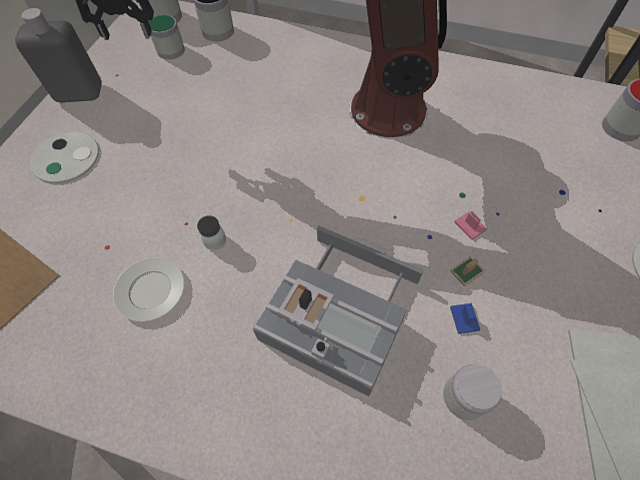

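Top view: the green swatch is at (203,285), with blue at (199,243) and pink at (207,330). The box is at (295,200) and turned a little. The drawer front runs from (240,262) to (330,275), the grip is at (316,198), the click-stop screw at (294,171) and the jar at (414,246).

Run:
```python
from h import *
np.set_printoptions(precision=4,suppress=True)
def rect(c,m,z):
    cs,_=cv2.findContours(m.astype(np.uint8),cv2.RETR_EXTERNAL,cv2.CHAIN_APPROX_NONE)
    k=max(cs,key=cv2.contourArea)[:,0]
    p=np.array([ray(c,q,z)[:2] for q in k.astype(float)])
    (cx,cy),(a,b),t=cv2.minAreaRect((p*1000).astype(np.float32)); return [round(float(v),1) for v in (cx,cy,a,b,t)]
for c in ['top','scene']:
    im=snap(c).astype(int)
    T=proj(c,[.436,.288,.008]); 
    g=(im[:,:,1]>im[:,:,0]*1.25)&(im[:,:,1]>im[:,:,2]*1.15)
    rr=np.hypot(*(np.indices(g.shape)[::-1]-T[:,None,None]))<(22 if c=='top' else 30)
    print(c,'green',(g&rr).sum(),rect(c,g&rr,.008))
    wd=(im[:,:,0]>im[:,:,2]*1.25)&(im[:,:,0]>im[:,:,1]*1.02)&rr
    print('tab',wd.sum(),rect(c,wd,.042) if wd.sum()>8 else '')
    for n,z in [('swatch',.008),('drawer_front',.06),('filter_slide',.088),('slide_grip',.126),('click_stop',.094),('viewing_box',.066)]:
        for d in finder.silhouettes(n,c)[:3]: print(n,round(d['p'],2),d['pixels'].sum(),rect(c,d['pixels'],z), np.argwhere(d['pixels']).mean(0)[::-1])
    for n in ['stop_line','click_stop','slide_grip','filter_slide','viewing_box']:
        print(n,[(round(d['p'],2),w(c,d['at'])) for d in finder.place_of(n,c)[:1]])
    print('rec',[(round(d['p'],2),w(c,d['at'])) for d in finder.recognise('click_stop',c)])
    a=proj(c,[.66,.03,.08]).astype(int);u,v=a
    cr=im[v-60:v+80,u-90:u+90].astype(np.uint8) if c=='top' else im[v-80:v+80,u-100:u+100].astype(np.uint8)
    print(u,v); cv2.imwrite(f'pics/{c}_crop.png',cv2.resize(np.clip(cr[:,:,::-1]*1.3,0,255).astype(np.uint8),None,fx=3.7,fy=3.7,interpolation=cv2.INTER_CUBIC))
```

```text
top green 197 [442.2, 285.4, 37.1, 51.6, 51.9]
tab 189 [439.1, 279.2, 47.0, 60.0, 51.2]
swatch 0.96 352 [442.9, 284.7, 45.0, 56.8, 51.3] [202.2756 283.8665]
swatch 0.72 390 [320.2, 273.8, 59.3, 46.1, 50.4] [205.6769 330.3256]
swatch 0.61 379 [553.4, 296.9, 60.2, 45.4, 26.9] [198.5488 242.9156]
drawer_front 0.87 2818 [523.3, 60.4, 242.4, 114.5, 79.2] [285.7935 251.2768]
drawer_front 0.68 123 [733.6, 38.0, 26.6, 35.6, 89.8] [293.6829 171.9512]
drawer_front 0.2 972 [660.4, -16.3, 82.0, 87.9, 80.4] [314.5556 199.4383]
filter_slide 0.92 990 [653.8, -15.9, 81.3, 87.3, 80.1] [314.6677 199.7818]
slide_grip 0.8 949 [645.6, -15.1, 78.1, 82.3, 80.5] [314.5648 199.7239]
click_stop 0.62 127 [724.2, 39.0, 26.5, 36.4, 80.5] [293.5197 172.2756]
viewing_box 0.9 9022 [607.7, 46.9, 253.8, 286.4, 80.1] [291.873  215.5779]
stop_line [(0.41, array([0.4767, 0.068 , 0.034 ]))]
click_stop []
slide_grip [(0.87, array([ 0.6554, -0.0128,  0.1096]))]
filter_slide [(0.64, array([ 0.6525, -0.0213,  0.0812]))]
viewing_box [(0.74, array([0.6577, 0.0356, 0.0026]))]
rec []
297 197
scene green 231 [440.7, 285.1, 37.3, 
[... 262 characters left out ...]
awer_front 0.69 3938 [520.5, 62.2, 244.7, 108.7, 80.4] [364.1511 264.2501]
filter_slide 0.94 1670 [652.2, -16.8, 81.5, 86.0, 82.2] [305.3419 304.1   ]
filter_slide 0.73 751 [558.9, -259.9, 92.5, 48.6, 45.8] [210.8309 232.5792]
slide_grip 0.94 1660 [667.9, -10.3, 77.4, 81.8, 82.2] [305.3663 303.9139]
click_stop 0.61 257 [726.8, 38.7, 28.6, 35.3, 81.1] [320.642  348.2218]
viewing_box 0.7 15903 [613.6, 43.7, 253.5, 293.4, 80.8] [338.5583 309.9398]
stop_line []
click_stop []
slide_grip [(0.75, array([ 0.6494, -0.017 ,  0.1131]))]
filter_slide [(0.77, array([ 0.6524, -0.0122,  0.0825]))]
viewing_box [(0.82, array([ 0.6588,  0.0358, -0.0013]))]
rec [(0.76, array([0.7304, 0.0411, 0.0971]))]
327 315
```

View pics/top_crop.png

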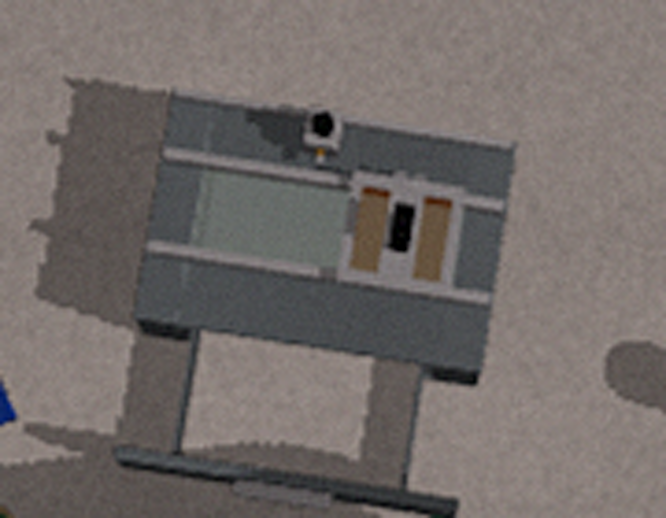

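View pics/scene_crop.png

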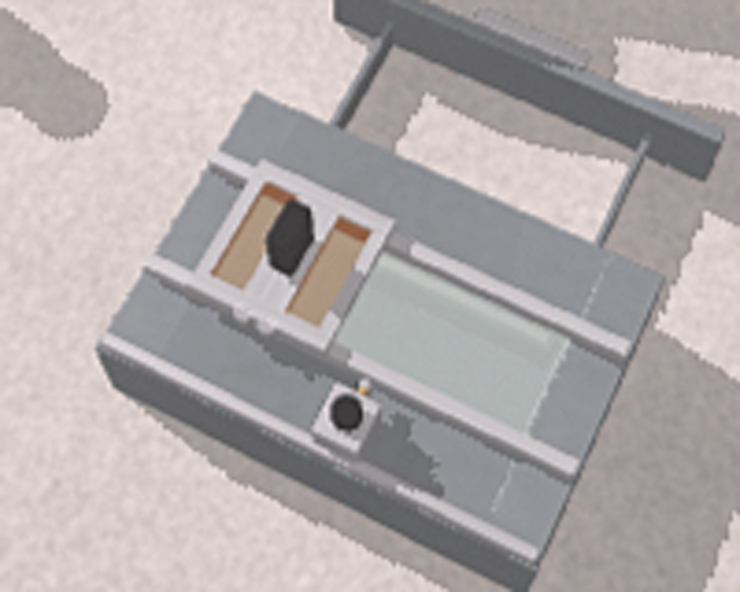

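Both crops agree: the box is yawed about -10°, with its origin near (0.659, 0.036). The stop block with its ball is about 65 mm to +y of the grip (top crop: screw (323,124), grip (402,227); scene crop: (347,411) and (290,237)). Next I'll write a planner that only prints rows.

```bash
cat >> h.py <<'E'
def plan(pos,yaw,n,hand,z_only=False):
    """print n rows from measured pose to world pos with tool x at yaw (deg), tool down"""
    s=env.state(); p=np.array(s['eef_pos']); r=R.from_quat(s['ee_rot'])
    t=R.from_euler('z',yaw,degrees=True)*R.from_euler('x',180,degrees=True)
    rv=(r.inv()*t).as_rotvec(); d=(np.array(pos)-p)/n; rows=[]
    for i in range(n):
        sh=np.round(r.inv().apply(d)/.8,4)
        tu=np.clip(np.round(np.degrees(rv)/n/6,3),-1,1)
        rows.append([float(v) for v in [*sh,*tu]]+[hand]); r=r*R.from_rotvec(np.radians(tu*6))
    print(p.round(4),'yaw',R.from_matrix(R.from_quat(s['ee_rot']).as_matrix()).as_euler('zyx',degrees=True).round(1)[0],'step mm',np.linalg.norm(d)*1000)
    print(str(rows).replace(' ',''))
E
python3 -c "
from h import *
plan([.441,.286,.14],141.3,20,0)"
```

```text
[ 0.2166 -0.5863  0.2313] yaw -20.3 step mm 45.26647584130818
[[0.032,-0.0463,0.0057,0.0,-0.0,-1.0,0],[0.0367,-0.0427,0.0057,0.0,-0.0,-1.0,0],[0.041,-0.0386,0.0057,0.0,-0.0,-1.0,0],[0.0448,-0.0341,0.0057,0.0,-0.0,-1.0,0],[0.0481,-0.0292,0.0057,0.0,-0.0,-1.0,0],[0.0509,-0.0241,0.0057,0.0,-0.0,-1.0,0],[0.0531,-0.0186,0.0057,0.0,-0.0,-1.0,0],[0.0548,-0.013,0.0057,0.0,-0.0,-1.0,0],[0.0558,-0.0072,0.0057,0.0,-0.0,-1.0,0],[0.0563,-0.0013,0.0057,0.0,-0.0,-1.0,0],[0.0561,0.0046,0.0057,0.0,-0.0,-1.0,0],[0.0553,0.0105,0.0057,0.0,-0.0,-1.0,0],[0.0539,0.0162,0.0057,0.0,-0.0,-1.0,0],[0.0519,0.0217,0.0057,0.0,-0.0,-1.0,0],[0.0494,0.027,0.0057,0.0,-0.0,-1.0,0],[0.0463,0.032,0.0057,0.0,-0.0,-1.0,0],[0.0427,0.0367,0.0057,0.0,-0.0,-1.0,0],[0.0386,0.041,0.0057,0.0,-0.0,-1.0,0],[0.0341,0.0448,0.0057,0.0,-0.0,-1.0,0],[0.0292,0.0481,0.0057,0.0,-0.0,-1.0,0]]
```

Call:
servo_tool([
  [[0.032, -0.046, 0.0057, 0, 0, -1, 0], [0.037, -0.043, 0.0057, 0, 0, -1, 0], [0.041, -0.039, 0.0057, 0, 0, -1, 0], [0.045, -0.034, 0.0057, 0, 0, -1, 0], [0.048, -0.029, 0.0057, 0, 0, -1, 0], [0.051, -0.024, 0.0057, 0, 0, -1, 0], [0.053, -0.019, 0.0057, 0, 0, -1, 0], [0.055, -0.013, 0.0057, 0, 0, -1, 0], [0.056, -0.007, 0.0057, 0, 0, -1, 0], [0.056, -0.001, 0.0057, 0, 0, -1, 0], [0.056, 0.005, 0.0057, 0, 0, -1, 0], [0.055, 0.01, 0.0057, 0, 0, -1, 0], [0.054, 0.016, 0.0057, 0, 0, -1, 0], [0.052, 0.022, 0.0057, 0, 0, -1, 0], [0.049, 0.027, 0.0057, 0, 0, -1, 0], [0.046, 0.032, 0.0057, 0, 0, -1, 0], [0.043, 0.037, 0.0057, 0, 0, -1, 0], [0.039, 0.041, 0.0057, 0, 0, -1, 0], [0.034, 0.045, 0.0057, 0, 0, -1, 0], [0.029, 0.048, 0.0057, 0, 0, -1, 0]],
])

```text
clock: 4.3
eef_pos: [0.442, 0.2882, 0.1401]
ee_rot: [0.337, 0.941, 0.0, 0.0]
ft_force: [1.4, 0.1, 1.7]
grip_width: 0.501
gripper_force: 0.0
```

Run:
```python
from h import *
np.set_printoptions(precision=4,suppress=True)
for c in ['scene','top']:
    im=snap(c)
    for n in ['swatch']: print(c,[(round(d['p'],2),w(c,d['at'])) for d in finder.place_of(n,c)])
plan([.441,.286,.075],141.3,6,0)
```

```text
scene [(0.95, array([0.3173, 0.2728, 0.0019])), (0.73, array([0.4434, 0.2852, 0.0013])), (0.63, array([0.5466, 0.2954, 0.0013]))]
top [(0.84, array([0.5552, 0.2991, 0.0007])), (0.64, array([0.4392, 0.2889, 0.0007])), (0.37, array([ 0.3237,  0.2757, -0.0018]))]
[0.4414 0.2865 0.1397] yaw -140.3 step mm 10.791444204583359
[[-0.0,-0.0001,0.0135,-0.002,-0.0,-0.026,0],[-0.0,-0.0001,0.0135,-0.002,-0.0,-0.026,0],[-0.0,-0.0001,0.0135,-0.002,-0.0,-0.026,0],[-0.0,-0.0001,0.0135,-0.002,-0.0,-0.026,0],[-0.0,-0.0001,0.0135,-0.002,-0.0,-0.026,0],[-0.0,-0.0001,0.0135,-0.002,-0.0,-0.026,0]]
```

Call:
servo_tool([
  [[0, 0, 0.025, 0, 0, -0.16, 0], [0, 0, 0.025, 0, 0, 0, 0], [0, 0, 0.025, 0, 0, 0, 0], [0, 0, 0.025, 0, 0, 0, 0], [0, 0, 0.025, 0, 0, 0, 0], [0, 0, 0.017, 0, 0, 0, 0], [0, 0, 0.014, 0, 0, 0, 0], [0, 0, 0, 0, 0, 0, -0.3], [0, 0, 0, 0, 0, 0, -1], [0, 0, 0, 0, 0, 0, -1], [0, 0, 0, 0, 0, 0, -1], [0, 0, 0, 0, 0, 0, -1], [0, 0, 0, 0, 0, 0, -1], [0, 0, 0, 0, 0, 0, -1]],
], newtons=40)

```text
clock: 5.9
eef_pos: [0.4424, 0.2865, 0.0162]
ee_rot: [0.332, 0.943, 0.001, 0.001]
ft_force: [1.0, -0.6, 4.4]
grip_width: 0.107
gripper_force: 41.5
```

Call:
servo_tool([
  [[0, 0, -0.01, 0, 0, 0, -1], [0, 0, -0.03, 0, 0, 0, -1], [0, 0, -0.03, 0, 0, 0, -1], [0, 0, -0.03, 0, 0, 0, -1], [0, 0, -0.03, 0, 0, 0, -1], [0, 0, -0.01, 0, 0, 0, -1], [0, 0, 0, 0, 0, 0, -1]],
])

```text
clock: 6.6
eef_pos: [0.4425, 0.2865, 0.1286]
ee_rot: [0.332, 0.943, 0.001, 0.001]
ft_force: [0.3, 0.0, 0.3]
grip_width: 0.108
gripper_force: 40.7
```

Run:
```python
from h import *
print(env.state()['gripper_force'],env.state()['grip_width'])
plan([.532,.0585,.128],170,14,-1)
```

```text
40.6893914937973 0.10822728672532167
[0.4425 0.2865 0.1286] yaw -141.2 step mm 17.49441844304013
[[-0.019,-0.0109,0.0001,0.002,0.001,-0.342,-1],[-0.0186,-0.0115,0.0001,0.002,0.001,-0.342,-1],[-0.0181,-0.0122,0.0001,0.002,0.001,-0.342,-1],[-0.0177,-0.0128,0.0001,0.002,0.001,-0.342,-1],[-0.0172,-0.0135,0.0001,0.002,0.001,-0.342,-1],[-0.0167,-0.0141,0.0001,0.002,0.001,-0.342,-1],[-0.0162,-0.0147,0.0001,0.002,0.001,-0.342,-1],[-0.0157,-0.0152,0.0001,0.002,0.001,-0.342,-1],[-0.0151,-0.0158,0.0001,0.002,0.001,-0.342,-1],[-0.0146,-0.0163,0.0001,0.002,0.001,-0.342,-1],[-0.014,-0.0168,0.0001,0.002,0.001,-0.342,-1],[-0.0133,-0.0173,0.0001,0.002,0.001,-0.342,-1],[-0.0127,-0.0178,0.0001,0.002,0.001,-0.342,-1],[-0.0121,-0.0182,0.0001,0.002,0.001,-0.342,-1]]
```

Call:
servo_tool([
  [[-0.019, -0.011, 0, 0, 0, -0.34, -1], [-0.0185, -0.0115, 0, 0, 0, -0.34, -1], [-0.018, -0.012, 0, 0, 0, -0.34, -1], [-0.0175, -0.013, 0, 0, 0, -0.34, -1], [-0.017, -0.0135, 0, 0, 0, -0.34, -1], [-0.0165, -0.014, 0, 0, 0, -0.34, -1], [-0.016, -0.0145, 0, 0, 0, -0.34, -1], [-0.0155, -0.015, 0, 0, 0, -0.34, -1], [-0.015, -0.016, 0, 0, 0, -0.34, -1], [-0.0145, -0.0165, 0, 0, 0, -0.34, -1], [-0.014, -0.017, 0, 0, 0, -0.34, -1], [-0.0135, -0.0175, 0, 0, 0, -0.34, -1], [-0.0125, -0.018, 0, 0, 0, -0.34, -1], [-0.012, -0.018, 0, 0, 0, -0.34, -1], [0, 0, 0, 0, 0, 0, -1]],
])

```text
clock: 8.1
eef_pos: [0.529, 0.0567, 0.1254]
ee_rot: [0.09, 0.996, -0.0, -0.001]
ft_force: [0.4, 0.8, -1.0]
grip_width: 0.115
gripper_force: 40.7
```

Run:
```python
from h import *
np.set_printoptions(precision=4,suppress=True)
o=[]
for c in ['scene','top']:
    im=snap(c)
    print(c,[(round(d['p'],2),w(c,d['at'])) for d in finder.place_of('swatch',c)])
    for n in ['drawer_floor','drawer_front','viewing_box']: print(n,[(round(d['p'],2),w(c,d['at'])) for d in finder.place_of(n,c)[:1]])
    u,v=proj(c,[.54,.06,.08]).astype(int)
    o.append(cv2.resize(im[v-60:v+60,u-65:u+65,::-1],None,fx=3,fy=3,interpolation=cv2.INTER_CUBIC))
cv2.imwrite('pics/over.png',np.hstack(o)); print(env.state()['eef_pos'])
```

```text
scene [(0.69, array([0.5287, 0.0581, 0.1092])), (0.66, array([0.5497, 0.2953, 0.0012])), (0.59, array([0.3193, 0.2766, 0.0031]))]
drawer_floor [(0.6, array([0.5609, 0.057 , 0.0079]))]
drawer_front [(0.63, array([0.4734, 0.0662, 0.0355]))]
viewing_box [(0.59, array([0.6609, 0.0367, 0.0011]))]
top [(0.83, array([0.3222, 0.2763, 0.0003])), (0.79, array([0.5541, 0.3006, 0.0033])), (0.5, array([0.5619, 0.0511, 0.0102])), (0.41, array([0.526 , 0.0584, 0.1098]))]
drawer_floor [(0.59, array([0.5599, 0.0521, 0.0109]))]
drawer_front [(0.73, array([0.4761, 0.0669, 0.0356]))]
viewing_box []
[0.5295 0.0587 0.1274]
```

View pics/over.png

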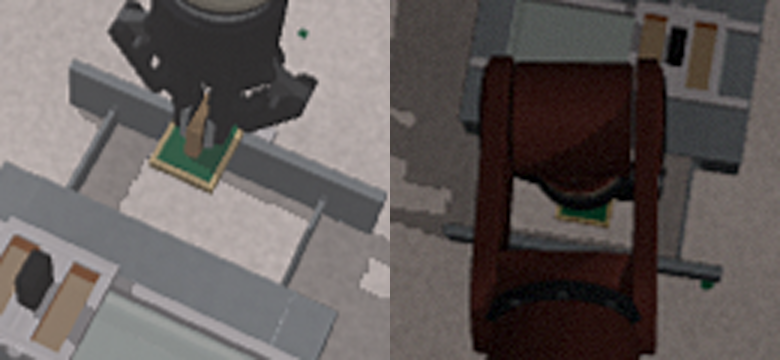

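Scene crop: the swatch at (195,160) hangs level over the open drawer, clear of the front panel and the box. I'll lower it.

Call:
servo_tool([
  [[0, 0, 0.02, 0, 0, 0, -1], [0, 0, 0.022, 0, 0, 0, -1], [0, 0, 0.022, 0, 0, 0, -1], [0, 0, 0.022, 0, 0, 0, -1], [0, 0, 0.022, 0, 0, 0, -1], [0, 0, 0.008, 0, 0, 0, -1], [0, 0, 0.004, 0, 0, 0, -1], [0, 0, 0.004, 0, 0, 0, -1], [0, 0, 0, 0, 0, 0, -1]],
])

```text
clock: 9.5
eef_pos: [0.5302, 0.0583, 0.0286]
ee_rot: [0.089, 0.996, 0.0, 0.0]
ft_force: [0.9, -0.2, 0.1]
grip_width: 0.105
gripper_force: 40.7
```

Run:
```python
from h import *
s=env.state();print(s['eef_pos'],s['ft_force'])
```

```text
[0.53017555 0.05827172 0.02856454] [ 0.88537078 -0.16166214  0.1336199 ]
```

Call:
servo_tool([
  [[0, 0, 0.001, 0, 0, 0, -1], [0, 0, 0.001, 0, 0, 0, -1], [0, 0, 0.001, 0, 0, 0, -1], [0, 0, 0, 0, 0, 0, -1]],
])

```text
clock: 9.9
eef_pos: [0.5301, 0.0582, 0.0262]
ee_rot: [0.089, 0.996, 0.0, 0.0]
ft_force: [0.2, 0.4, 1.4]
grip_width: 0.107
gripper_force: 40.9
```

Close to the floor. One more small step, then release and rise.

Call:
servo_tool([
  [[0, 0, 0.001, 0, 0, 0, -1], [0, 0, 0, 0, 0, 0, -1], [0, 0, 0, 0, 0, 0, -0.75], [0, 0, 0, 0, 0, 0, -0.5], [0, 0, 0, 0, 0, 0, -0.4], [0, 0, 0, 0, 0, 0, -0.4], [0, 0, -0.01, 0, 0, 0, -0.4], [0, 0, -0.025, 0, 0, 0, -0.4], [0, 0, -0.03, 0, 0, 0, -0.4], [0, 0, -0.03, 0, 0, 0, -0.4], [0, 0, -0.03, 0, 0, 0, -0.4], [0, 0, 0, 0, 0, 0, -0.4]],
])

```text
clock: 11.1
eef_pos: [0.5332, 0.0582, 0.1295]
ee_rot: [0.089, 0.996, 0.0, 0.004]
ft_force: [1.3, -0.3, -0.3]
grip_width: 0.302
gripper_force: 0.0
```

Run:
```python
from h import *
np.set_printoptions(precision=4,suppress=True)
c='scene';im=snap(c)
for n in ['swatch','drawer_floor','drawer_front']: print(n,[(round(d['p'],2),w(c,d['at'])) for d in finder.place_of(n,c)[:3]])
u,v=proj(c,[.54,.06,.05]).astype(int)
cv2.imwrite('pics/rel.png',cv2.resize(im[v-60:v+60,u-80:u+80,::-1],None,fx=3,fy=3,interpolation=cv2.INTER_CUBIC))
print(env.state()['eef_pos'])
# retreat target in front of drawer: 60 mm before face
plan([.475-.07*.985,.067+.07*.174,.11],170,5,-1)
```

```text
swatch [(0.81, array([ 0.3188,  0.2738, -0.0013]))]
drawer_floor [(0.96, array([0.5627, 0.0572, 0.0066]))]
drawer_front [(0.83, array([0.4722, 0.0678, 0.0345]))]
[0.5285 0.0583 0.1236]
[0.5285 0.0583 0.1236] yaw -169.8 step mm 24.9990083752955
[[0.0311,-0.0003,0.0035,-0.001,-0.005,-0.007,-1],[0.0311,-0.0003,0.0035,-0.001,-0.005,-0.007,-1],[0.0311,-0.0002,0.0035,-0.001,-0.005,-0.007,-1],[0.0311,-0.0002,0.0034,-0.001,-0.005,-0.007,-1],[0.0311,-0.0002,0.0034,-0.001,-0.005,-0.007,-1]]
```

View pics/rel.png

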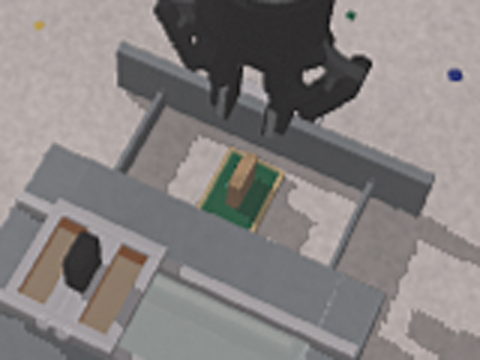

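The scene crop shows the swatch at (240,190), flat on the drawer floor and clear of the fingers. I'll back off, drop in front of the lip and push.

Call:
servo_tool([
  [[0.02, 0, 0, 0, 0, 0, -1], [0.03, 0, 0, 0, 0, 0, -1], [0.04, 0, 0, 0, 0, 0, -1], [0.04, 0, 0, 0, 0, 0, -1], [0.01, 0, 0.02, 0, 0, 0, -1], [0, 0, 0.03, 0, 0, 0, -1], [0, 0, 0.03, 0, 0, 0, -1], [0, 0, 0.026, 0, 0, 0, -1], [0, 0, 0, 0, 0, 0, -1], [0, 0, 0, 0, 0, 0, -1]],
])

```text
clock: 12.3
eef_pos: [0.4181, 0.0781, 0.0391]
ee_rot: [0.089, 0.996, -0.0, -0.002]
ft_force: [0.4, 0.2, 0.4]
grip_width: -0.003
gripper_force: 0.0
```

Run:
```python
from h import *
s=env.state();b=np.array([.659,.036,0]);B=R.from_euler('z',-10,degrees=True)
print(B.inv().apply(s['eef_pos']-b),s['ft_force'])
plan(b+B.apply([-.12,0,.037]),170,10,-1)
```

```text
[-0.24451669 -0.00040771  0.03909237] [0.36249727 0.18347345 0.42751764]
[0.4181 0.0781 0.0391] yaw -169.8 step mm 12.453493976809126
[[-0.0156,0.0001,0.0002,-0.001,-0.003,-0.003,-1],[-0.0156,0.0001,0.0002,-0.001,-0.003,-0.003,-1],[-0.0156,0.0001,0.0002,-0.001,-0.003,-0.003,-1],[-0.0156,0.0001,0.0002,-0.001,-0.003,-0.003,-1],[-0.0156,0.0001,0.0002,-0.001,-0.003,-0.003,-1],[-0.0156,0.0001,0.0002,-0.001,-0.003,-0.003,-1],[-0.0156,0.0001,0.0002,-0.001,-0.003,-0.003,-1],[-0.0156,0.0001,0.0002,-0.001,-0.003,-0.003,-1],[-0.0156,0.0001,0.0003,-0.001,-0.003,-0.003,-1],[-0.0156,0.0001,0.0003,-0.001,-0.003,-0.003,-1]]
```

Call:
servo_tool([
  [[-0.01, 0, 0, 0, 0, 0, -1], [-0.01, 0, 0, 0, 0, 0, -1], [-0.01, 0, 0, 0, 0, 0, -1], [-0.01, 0, 0, 0, 0, 0, -1], [-0.012, 0, 0, 0, 0, 0, -1], [-0.012, 0, 0, 0, 0, 0, -1], [-0.012, 0, 0, 0, 0, 0, -1], [-0.012, 0, 0, 0, 0, 0, -1], [-0.012, 0, 0, 0, 0, 0, -1], [-0.012, 0, 0, 0, 0, 0, -1], [-0.012, 0, 0, 0, 0, 0, -1], [-0.009, 0, 0, 0, 0, 0, -1], [-0.005, 0, 0, 0, 0, 0, -1], [0, 0, 0, 0, 0, 0, -1]],
])

```text
clock: 13.7
eef_pos: [0.5293, 0.058, 0.0403]
ee_rot: [0.089, 0.996, -0.0, 0.001]
ft_force: [-0.1, -0.4, 0.1]
grip_width: -0.002
gripper_force: 0.0
```

Call:
servo_tool([
  [[-0.004, 0, 0, 0, 0, 0, -1], [-0.004, 0, 0, 0, 0, 0, -1], [0, 0, 0, 0, 0, 0, -1]],
])

```text
clock: 14.0
eef_pos: [0.5349, 0.0571, 0.0402]
ee_rot: [0.089, 0.996, -0.0, 0.0]
ft_force: [0.1, -0.9, -1.2]
grip_width: -0.0
gripper_force: 0.3
```

Call:
servo_tool([
  [[-0.003, 0, 0, 0, 0, 0, -1], [-0.003, 0, 0, 0, 0, 0, -1], [-0.003, 0, 0, 0, 0, 0, -1], [0, 0, 0, 0, 0, 0, -1]],
])

```text
clock: 14.4
eef_pos: [0.542, 0.056, 0.0401]
ee_rot: [0.089, 0.996, -0.0, 0.0]
ft_force: [-0.8, -0.3, 0.6]
grip_width: 0.001
gripper_force: 0.4
```

Call:
servo_tool([
  [[-0.0025, 0, 0, 0, 0, 0, -1], [-0.0025, 0, 0, 0, 0, 0, -1], [0, 0, 0, 0, 0, 0, -1]],
])

```text
clock: 14.7
eef_pos: [0.5455, 0.0554, 0.0401]
ee_rot: [0.089, 0.996, 0.0, -0.0]
ft_force: [-1.4, -0.2, 0.4]
grip_width: 0.003
gripper_force: 0.9
```

Run:
```python
from h import *
np.set_printoptions(precision=4,suppress=True)
c='scene';im=snap(c)
for n in ['drawer_front','drawer_floor','viewing_box','slide_grip']: print(n,[(round(d['p'],2),w(c,d['at'])) for d in finder.place_of(n,c)[:1]])
u,v=proj(c,[.62,.05,.05]).astype(int)
cv2.imwrite('pics/shut.png',cv2.resize(im[v-80:v+80,u-100:u+100,::-1],None,fx=3.5,fy=3.5,interpolation=cv2.INTER_CUBIC))
```

```text
drawer_front [(0.71, array([0.5666, 0.0523, 0.0344]))]
drawer_floor []
viewing_box [(0.73, array([ 0.6608,  0.0332, -0.0009]))]
slide_grip [(0.95, array([ 0.6503, -0.0179,  0.1094]))]
```

View pics/shut.png

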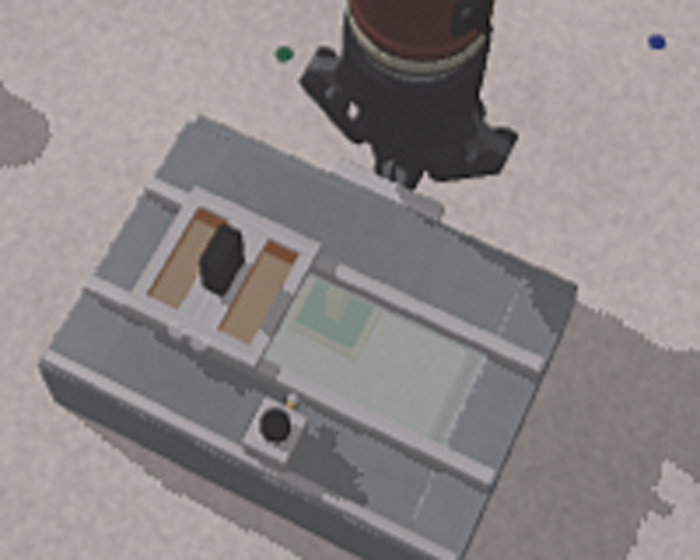

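The swatch is flat under the clear strip at (335,320). The panel is nearly on the box, so I'll push until the force rises.

Call:
servo_tool([
  [[-0.003, 0, 0, 0, 0, 0, -1], [-0.003, 0, 0, 0, 0, 0, -1], [0, 0, 0, 0, 0, 0, -1]],
])

```text
clock: 15.25
eef_pos: [0.5455, 0.0554, 0.0396]
ee_rot: [0.089, 0.996, 0.0, -0.006]
ft_force: [-12.7, 1.9, 10.3]
grip_width: 0.003
gripper_force: 6.3
```

Call:
servo_tool([
  [[0.015, 0, 0, 0, 0, 0, -1], [0.025, 0, 0, 0, 0, 0, -1], [0, 0, -0.02, 0, 0, 0, -1], [0, 0, -0.04, 0, 0, 0, -0.5], [0, 0, -0.05, 0, 0, 0, 0], [0, 0, -0.05, 0, 0, 0, 0], [0, 0, -0.02, 0, 0, 0, 0], [0, 0, 0, 0, 0, 0, 0]],
])

```text
clock: 16.05
eef_pos: [0.5222, 0.0602, 0.1885]
ee_rot: [0.089, 0.996, 0.0, 0.005]
ft_force: [0.6, -0.5, -0.3]
grip_width: 0.497
gripper_force: 0.0
```

Run:
```python
from h import *
np.set_printoptions(precision=4,suppress=True)
for c in ['top','scene']:
    im=snap(c)
    for n in ['drawer_front','viewing_box','slide_grip','filter_slide','click_stop']: print(n,[(round(d['p'],2),w(c,d['at'])) for d in finder.place_of(n,c)[:1]])
plan([.652,-.0155,.18],170,9,0)
```

```text
drawer_front []
viewing_box [(0.68, array([ 0.6592,  0.0357, -0.0003]))]
slide_grip [(0.74, array([ 0.6567, -0.0118,  0.1085]))]
filter_slide [(0.77, array([ 0.6509, -0.0191,  0.0814]))]
click_stop []
drawer_front [(0.67, array([0.5614, 0.0509, 0.0357]))]
viewing_box [(0.75, array([0.6605, 0.0384, 0.0004]))]
slide_grip [(0.94, array([ 0.6497, -0.018 ,  0.1099]))]
filter_slide [(0.63, array([ 0.6538, -0.0161,  0.0834]))]
click_stop [(0.6, array([ 0.65  , -0.0147,  0.1127]))]
[0.5185 0.0602 0.1836] yaw -169.8 step mm 17.061911140841147
[[-0.0201,-0.0071,0.0005,-0.0,-0.001,-0.004,0],[-0.0201,-0.0071,0.0005,-0.0,-0.001,-0.004,0],[-0.0201,-0.0071,0.0005,-0.0,-0.001,-0.004,0],[-0.0201,-0.0071,0.0005,-0.0,-0.001,-0.004,0],[-0.0201,-0.0071,0.0005,-0.0,-0.001,-0.004,0],[-0.0201,-0.0071,0.0005,-0.0,-0.001,-0.004,0],[-0.0201,-0.0071,0.0005,-0.0,-0.001,-0.004,0],[-0.0201,-0.0071,0.0005,-0.0,-0.001,-0.004,0],[-0.0201,-0.0071,0.0005,-0.0,-0.001,-0.004,0]]
```

Call:
servo_tool([
  [[-0.01, -0.004, 0, 0, 0, 0, 0], [-0.02, -0.007, 0, 0, 0, 0, 0], [-0.03, -0.01, 0, 0, 0, 0, 0], [-0.03, -0.011, 0, 0, 0, 0, 0], [-0.03, -0.011, 0, 0, 0, 0, 0], [-0.03, -0.011, 0, 0, 0, 0, 0], [-0.021, -0.007, 0, 0, 0, 0, 0], [-0.01, -0.003, 0, 0, 0, 0, 0], [0, 0, 0.01, 0, 0, 0, 0], [0, 0, 0.025, 0, 0, 0, 0], [0, 0, 0.025, 0, 0, 0, 0], [0, 0, 0.01, 0, 0, 0, 0], [0, 0, 0, 0, 0, 0, 0]],
])

```text
clock: 17.95
eef_pos: [0.6498, -0.0151, 0.1257]
ee_rot: [0.089, 0.996, 0.0, -0.002]
ft_force: [-0.1, -0.3, 0.1]
grip_width: 0.498
gripper_force: 0.0
```

Run:
```python
from h import *
o=[]
for c in ['scene']:
    im=snap(c); u,v=proj(c,[.65,0,.1]).astype(int)
    cv2.imwrite('pics/grip.png',cv2.resize(im[v-60:v+60,u-80:u+80,::-1],None,fx=4,fy=4,interpolation=cv2.INTER_CUBIC))
plan([.652,-.0155,.094],170,4,0)
```

```text
[ 0.6511 -0.0154  0.1273] yaw -169.8 step mm 8.32694680923069
[[-0.0003,0.0,0.0104,-0.0,-0.005,-0.008,0],[-0.0003,0.0,0.0104,-0.0,-0.005,-0.008,0],[-0.0003,0.0,0.0104,-0.0,-0.005,-0.008,0],[-0.0003,0.0,0.0104,-0.0,-0.005,-0.008,0]]
```

View pics/grip.png

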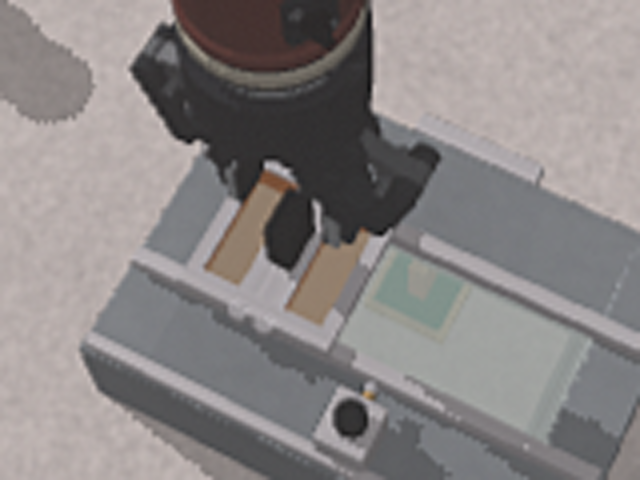

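The fingers straddle the grip at (290,230). Next I'll go down and close.

Call:
servo_tool([
  [[-0.001, 0, 0.012, 0, 0, 0, 0], [0, 0, 0.012, 0, 0, 0, 0], [0, 0, 0.012, 0, 0, 0, 0], [0, 0, 0.005, 0, 0, 0, 0], [0, 0, 0, 0, 0, 0, 0], [0, 0, 0, 0, 0, 0, -0.4], [0, 0, 0, 0, 0, 0, -1], [0, 0, 0, 0, 0, 0, -1], [0, 0, 0, 0, 0, 0, -1], [0, 0, 0, 0, 0, 0, -1], [0, 0, 0, 0, 0, 0, -1]],
], newtons=40)

```text
clock: 19.1
eef_pos: [0.6533, -0.0161, 0.0959]
ee_rot: [0.089, 0.996, -0.0, 0.001]
ft_force: [0.1, -0.2, 2.3]
grip_width: 0.157
gripper_force: 40.6
```

Run:
```python
from h import *
s=env.state();b=np.array([.659,.036,0]);B=R.from_euler('z',-10,degrees=True)
print(s['eef_pos'],B.inv().apply(s['eef_pos']-b),B.inv().apply(s['ft_force']),s['grip_width'])
# stop: screw top centroid in both views
for c in ['top','scene']:
    im=snap(c).astype(int); u,v=proj(c,[.724,.039,.106]).astype(int)
    g=im.sum(2)[v-7:v+8,u-7:u+8]; m=g<110
    y,x=np.nonzero(m); q=(x.mean()+u-7,y.mean()+v-7); p=ray(c,q,.105); print(c,m.sum(),q,p,B.inv().apply(p-b))
```

```text
[ 0.65328708 -0.01611058  0.09590436] [ 0.00342278 -0.05231094  0.09590436] [ 0.13175234 -0.20388124  2.2614747 ] 0.15703711274406437
top 205 (np.float64(293.65365853658534), np.float64(171.14146341463416)) [0.72467576 0.03826017 0.105     ] [0.06428552 0.0136303  0.105     ]
scene 5 (np.float64(321.4), np.float64(348.4)) [0.73180947 0.04103942 0.105     ] [0.07082824 0.01760609 0.105     ]
```

Call:
servo_tool([
  [[0, 0.003, 0, 0, 0, 0, -1], [0, 0.006, 0, 0, 0, 0, -1], [0, 0.008, 0, 0, 0, 0, -1], [0, 0.008, 0, 0, 0, 0, -1], [0, 0.008, 0, 0, 0, 0, -1], [0, 0.008, 0, 0, 0, 0, -1], [0, 0.006, 0, 0, 0, 0, -1], [0, 0.003, 0, 0, 0, 0, -1], [0, 0, 0, 0, 0, 0, -1]],
])

```text
clock: 20.1
eef_pos: [0.6601, 0.0249, 0.0959]
ee_rot: [0.089, 0.996, 0.001, 0.0]
ft_force: [-2.0, 0.1, 6.3]
grip_width: 0.155
gripper_force: 41.1
```

Call:
servo_tool([
  [[0, 0.002, 0, 0, 0, 0, -1], [0, 0.002, 0, 0, 0, 0, -1], [0, 0, 0, 0, 0, 0, -1]],
])

```text
clock: 20.4
eef_pos: [0.6606, 0.0277, 0.0959]
ee_rot: [0.089, 0.996, 0.0, -0.0]
ft_force: [-3.0, -0.0, 6.2]
grip_width: 0.158
gripper_force: 41.1
```

Call:
servo_tool([
  [[0, 0.002, 0, 0, 0, 0, -1], [0, 0.002, 0, 0, 0, 0, -1], [0, 0, 0, 0, 0, 0, -1]],
])

```text
clock: 20.7
eef_pos: [0.6611, 0.0308, 0.0959]
ee_rot: [0.089, 0.996, 0.0, -0.0]
ft_force: [-1.8, -0.5, 6.4]
grip_width: 0.16
gripper_force: 41.2
```

Call:
servo_tool([
  [[0, 0.0025, 0, 0, 0, 0, -1], [0, 0, 0, 0, 0, 0, -1]],
])

```text
clock: 20.9
eef_pos: [0.6614, 0.0328, 0.0959]
ee_rot: [0.089, 0.996, 0.0, -0.0]
ft_force: [-2.1, -1.7, 5.4]
grip_width: 0.157
gripper_force: 41.2
```

Call:
servo_tool([
  [[0, 0.0025, 0, 0, 0, 0, -1], [0, 0, 0, 0, 0, 0, -1]],
])

```text
clock: 21.1
eef_pos: [0.6617, 0.0345, 0.0959]
ee_rot: [0.089, 0.996, 0.0, -0.0]
ft_force: [-2.6, -0.9, 5.8]
grip_width: 0.156
gripper_force: 41.1
```

Call:
servo_tool([
  [[0, 0.0025, 0, 0, 0, 0, -1], [0, 0, 0, 0, 0, 0, -1]],
])

```text
clock: 21.3
eef_pos: [0.6618, 0.035, 0.0959]
ee_rot: [0.089, 0.996, -0.001, -0.001]
ft_force: [-4.1, -5.1, 6.9]
grip_width: 0.155
gripper_force: 41.1
```

Call:
servo_tool([
  [[0, 0.0025, 0, 0, 0, 0, -1], [0, 0, 0, 0, 0, 0, -1]],
])

```text
clock: 21.5
eef_pos: [0.662, 0.0364, 0.0959]
ee_rot: [0.089, 0.996, -0.002, -0.001]
ft_force: [-4.1, -5.7, 6.7]
grip_width: 0.156
gripper_force: 41.2
```

Call:
servo_tool([
  [[0, 0.0025, 0, 0, 0, 0, -1], [0, 0, 0, 0, 0, 0, -1]],
])

```text
clock: 21.7
eef_pos: [0.6625, 0.0391, 0.0959]
ee_rot: [0.089, 0.996, -0.001, -0.001]
ft_force: [-4.2, -3.7, 6.4]
grip_width: 0.158
gripper_force: 41.3
```

Call:
servo_tool([
  [[0, 0.0025, 0, 0, 0, 0, -1], [0, 0, 0, 0, 0, 0, -1]],
])

```text
clock: 21.9
eef_pos: [0.663, 0.0421, 0.0959]
ee_rot: [0.089, 0.996, 0.0, -0.0]
ft_force: [-2.9, -0.2, 6.6]
grip_width: 0.154
gripper_force: 41.3
```

Call:
servo_tool([
  [[0, 0.0025, 0, 0, 0, 0, -1], [0, 0, 0, 0, 0, 0, -1]],
])

```text
clock: 22.1
eef_pos: [0.6635, 0.0452, 0.0959]
ee_rot: [0.089, 0.996, 0.001, -0.0]
ft_force: [-3.0, 2.3, 5.2]
grip_width: 0.158
gripper_force: 41.4
```

Call:
servo_tool([
  [[0, 0.002, 0, 0, 0, 0, -1], [0, 0, 0, 0, 0, 0, -1]],
])

```text
clock: 22.3
eef_pos: [0.6638, 0.0476, 0.0959]
ee_rot: [0.089, 0.996, 0.002, -0.0]
ft_force: [-1.8, 3.0, 5.0]
grip_width: 0.154
gripper_force: 41.4
```

Call:
servo_tool([
  [[0, 0.001, 0, 0, 0, 0, -1], [0, 0, 0, 0, 0, 0, -1], [0, 0, 0, 0, 0, 0, -1]],
])

```text
clock: 22.6
eef_pos: [0.664, 0.048, 0.0959]
ee_rot: [0.089, 0.996, 0.001, -0.0]
ft_force: [-2.0, 2.0, 5.9]
grip_width: 0.16
gripper_force: 41.2
```

Call:
servo_tool([
  [[0, 0.001, 0, 0, 0, 0, -1], [0, 0, 0, 0, 0, 0, -1], [0, 0, 0, 0, 0, 0, -1]],
])

```text
clock: 22.9
eef_pos: [0.664, 0.0482, 0.0959]
ee_rot: [0.089, 0.996, 0.001, -0.0]
ft_force: [-2.3, 1.0, 5.7]
grip_width: 0.156
gripper_force: 41.2
```

Call:
servo_tool([
  [[0, 0.001, 0, 0, 0, 0, -1], [0, 0, 0, 0, 0, 0, -1], [0, 0, 0, 0, 0, 0, -1], [0, 0, 0, 0, 0, 0, -1]],
])

```text
clock: 23.3
eef_pos: [0.664, 0.0483, 0.0959]
ee_rot: [0.089, 0.996, 0.0, -0.0]
ft_force: [-3.5, -0.5, 6.1]
grip_width: 0.159
gripper_force: 41.2
```

Run:
```python
from h import *
np.set_printoptions(precision=4,suppress=True)
s=env.state();print(s['eef_pos'],s['ft_force'])
for c in ['scene','top']:
    im=snap(c); print(c,[(n,[(round(d['p'],2),w(c,d['at'])) for d in finder.place_of(n,c)[:2]]) for n in ['filter_slide','drawer_front','stop_line','paint_jar']])
    if c=='scene':
        u,v=proj(c,[.68,.04,.09]).astype(int)
        cv2.imwrite('pics/notch.png',cv2.resize(im[v-50:v+50,u-65:u+65,::-1],None,fx=5.5,fy=5.5,interpolation=cv2.INTER_CUBIC))
```

```text
[0.664  0.0483 0.0959] [-3.4985 -0.5067  6.1171]
scene [('filter_slide', [(0.97, array([0.663 , 0.0535, 0.0831]))]), ('drawer_front', [(0.47, array([0.5629, 0.0532, 0.038 ]))]), ('stop_line', []), ('paint_jar', [(0.97, array([ 0.5326, -0.2818,  0.0012]))])]
top [('filter_slide', [(0.36, array([0.6623, 0.0479, 0.08  ]))]), ('drawer_front', []), ('stop_line', []), ('paint_jar', [(0.72, array([ 0.5357, -0.2816,  0.0007]))])]
```

View pics/notch.png

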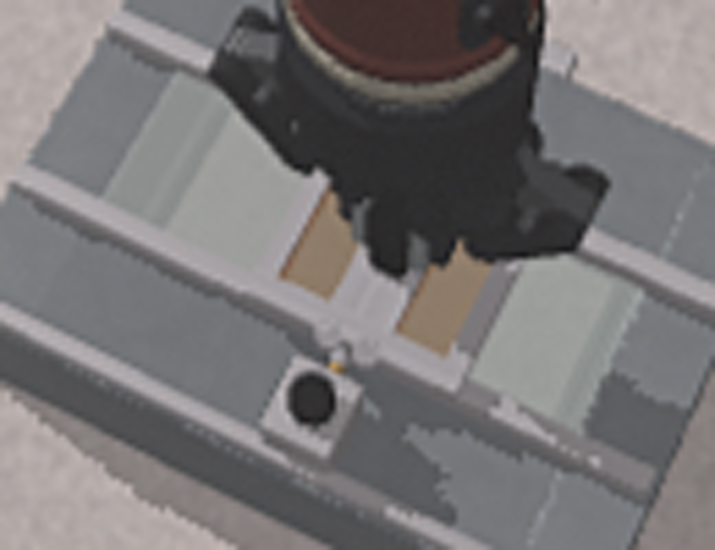

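The picture shows the ball at (342,350) between the two nubs at (327,332) and (365,352). The side force is near zero, so the slide is in the notch. The fingers are still gripping it at 41 N, and I'm handing in.

```bash
python3 -c "
from h import *
print(env.job_done())"
```

```text
the job is handed in; nothing more can be done
None
```

I handed the job in at about 23 s. The swatch lies flat in the shut drawer, the slide sits in the click-stop notch still gripped at about 41 N, and the jar, tin and plate were never touched; the hand-in returned no verdict.

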